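# Slide the angle plate up to the squareness comparator

### The arm

A 6-joint arm with a two-finger parallel gripper is mounted at the origin on a cart in front of the work surface, level with it; the furniture and walls round the work are solid. World frame = base frame: x ahead of the robot, y to its left, z up, the work surface at z = 0. Lengths are in m, angles in rad, forces in N, time in s.
With the tool pointing down it reaches from about 0.2 to 0.875 m from the base axis. Payload 3.4 kg.
Tool frame: the origin (TCP) lies midway between the tips of the shut fingers; the grasp point (between the pads) lies 19 mm behind it (manip.grip_depth is the distance from the TCP to the grasp point, in m); z points along the fingers, y is the line along which they close (so a half turn about z gives the same grasp; the last joint's range is limited). The gripper opens to 94 mm and grips with 3 to 60 N. Pads are 16 mm wide; open, the fingers measure 119 mm over their backs; the gripper's body (75 mm by 177 mm) begins 78 mm behind the grasp point.
Start: joints at [1.093, 0.276, 1.505, -0, 1.361, -0.121], TCP at [0.201, 0.539, 0.205] pointing down, gripper open.
Joint ranges: [-2.89, 2.89], [-0.75, 2.08], [0.22, 2.7], [-1.18, 4.32], [0.11, 2.71], [-2.7, 2.7]. Speed limits (rad/s): [2.57, 2.57, 3.14, 3.14, 3.14, 3.14].

### API

Orientations are given as a rotation vector (axis times angle).
In Python, from rig import manip gives the robot as it stands. The module is installed in compiled form; this text tells all that it offers.
- The arm moves only by the tool drive_tool, never from a script. Its argument "deltas" is a list of rows, each an object with "slide": the shift along the world's x, y, z in cm, a list of three; "spin": the turn about the world's z in rad; "hand": the opening, from -1 (shut) to 1 (fully open). In form: [{"slide": [x, y, z], "spin": spin, "hand": hand}, ...]. A call has exactly 10 rows; each row shifts and turns the commanded pose from where the row before left it; what a row does not reach is not made up. A row lasts 1/10 s, in which the tool goes at most 50 mm and 8.59 degrees, less where a joint would pass 70% of its speed; a pose out of reach is approached as far as the arm can. A call is refused whole if a number of a shift passes 5 or a number of a turn 0.15, either way. A call with a gripper value outside its range is refused whole. The fingers move at their own pace and stop on an object; the grip force is fixed at half the most. Time passes only in rows, so rows that do not move let the fingers close, or fill a call up. It gives the time, the measured TCP pose, the force, the opening and the grip force at its end, in the units of the state.
- manip.observe(): the state, without advancing time (a new reading comes with each control period).
- manip.read_camera(name): name is "scene" or "top"; returns (picture, depth): 384x512x3 uint8, red, green, blue; 384x512 float32, m along the optical axis (not along the pixel's ray), 0 where there is no reading.
- manip.camera_info(name): a dict with "camera_matrix" (3x3 intrinsics, pixels), "rvec" (rotation vector, rad) and "tvec" (3), from world to camera coordinates, as OpenCV has them. Camera axes: x right, y down, z forward; pixel columns grow to the right and rows downward; lengths in m; the calibration is good to about 2 mm. A picture is of the moment at which its call begins. camera_info takes no time and is no camera call.
- manip.hand_in(): hands the job in; it is judged then, once.
The state is a dict: "time": time; "joint_positions": joint angles; "dq": joint speeds; "tau": joint torques, N m; "ee_pos": TCP position; "tcp_rot": TCP orientation; "ft_force": force on the tool from outside, world axes, zero at the start; "ft_torque": the same for the moment, N m; "gripper_width": opening from 0.0 (shut) to 1.0 (fully open); "gripper_force": force on a finger pad.
Only numpy, scipy, OpenCV 4.12 (cv2) and the standard library are available. Lean on these libraries where they do the work, as an engineer would, in place of code of your own. Each camera call takes 0.05 s, during which the arm holds its last target. There are 200 camera calls.

### The job

Check the angle plate for squareness, picking nothing up: first push the small steel ring sideways, upright on the granite, right out of the lane between the angle plate and the squareness comparator. Then push the angle plate low at its base, so that it slides and does not tip, until the foot of its upright face sits square on both stop buttons and the dial's plunger is pushed in by the land between the two slots. Seat it gently, keep the hand off the comparator and the other things, and finish while still holding the plate lightly against the buttons with the fingers.

Things in the scene. Friction and masses are not known exactly. Their poses are not given: they have to be found in the camera images.
- angle_plate: loose slotted aluminium angle plate (L shape), 0.9 kg, top-heavy: pushed higher than about 40 mm it tips. Leg 80 long (x), 100 wide (y), 16 mm thick; at its +x end the upright, 16 mm thick, 110 high; a sloping web at each side of the inner corner. Origin: centre of the leg's underside, x towards the upright's outer face (40 mm ahead), which has two upright slots with a 38 mm land between; z up.
- base_edge (a point): middle of the leg's free end face (40 mm behind the plate's origin, 8 mm above the granite), 100 mm wide, 16 mm high, facing the robot: push here. The webs start 14 mm inside it, the upright 64 mm ahead of it. A push of 12 to 20 N in all seats and holds the plate.
- face_foot (a point): middle of the outer face of the upright, 13 mm above the granite: it comes to the origin of the comparator (13 mm above it) when the plate is seated
- comparator: squareness comparator, fixed: grey foot 94 wide, 26 mm high, 150 mm post at its back, dial gauge lying face up 97 mm above the granite. Origin: on the granite, mid of the plane of the stop buttons' faces; x = pushing direction, away from the plate, y left. Buttons 12 mm across at y = +-32, 13 mm up, 8 mm proud of the foot. Plunger at y = 0, 88 mm up, its tip 4 mm out of the stop plane towards the plate.
- plunger (a joint): travel of the dial's plunger in m: 0 out, 0.004 when the plate's face is on the buttons, soft spring of about 1 N; the dial's needle turns with it
- steel_ring: steel setting ring, 33 mm across, 20 mm high, 90 g, loose, flat on the granite in the lane, about midway between plate and comparator; origin: centre of its underside. To the right of the lane the granite is free for 100 mm beside the plate's path. Friction on the granite varies; the plate takes 3 to 7 N to slide.
- v_block_1: V block, 45x44x35 mm, left behind the work, to be left alone; origin: centre of its underside
- v_block_2: second V block, 45x44x35 mm, left of the comparator, to be left alone; origin: centre of its underside
- milled_block: milled aluminium block with two bores, 50x16x40 mm, left of the lane near the robot, under the front end of the measuring machine's beam (fixed; 0.55 m above the granite, from 0.36 m ahead of the robot's base on, 0.33 to 0.46 m to its left: keep the arm's wrist clear of it when swinging in from the left), to be left alone; origin: centre of its underside
- bush_2: flat turned bush, 36 mm across, 12 mm high, left of the lane, to be left alone; origin: centre of its underside
There are look-alikes about, which are no part of the job. There is more than one size of the steel_ring; the job needs the larger.

How it is judged:
On the way:
1. the steel ring has been pushed out of the lane (its centre over 70 mm to either side of the comparator's middle line) while the angle plate still stands where it was (within 20 mm) ((y of steel_ring in the frame of comparator above 0.07 m or y of steel_ring in the frame of comparator below -0.07 m) and distance of angle_plate from where it was at the start of the episode below 0.02 m), for 0.1 s.
At the end, for the whole second after the job is handed in: Ring flat, its centre over 70 mm off the comparator's middle line; angle plate upright, its face on both buttons (1.5 mm, 0.025 rad, within 16 mm sideways), plunger in over 2.8 mm; the fingers still press the plate at rest, so that it bears on the comparator with 2 to 30 N ((y of steel_ring in the frame of comparator above 0.07 m or y of steel_ring in the frame of comparator below -0.07 m) and angle between steel_ring's own z axis and vertical below 0.1 rad and height (world z) of steel_ring below 0.006 m and x of face_foot in the frame of comparator above -0.0015 m and y of face_foot in the frame of comparator between -0.016 and 0.016 m and angle between the x axis of angle_plate and the x axis of comparator, either way round below 0.025 rad and angle between angle_plate's own z axis and vertical below 0.025 rad and value of joint plunger above 0.0028 m and linear speed of angle_plate below 0.01 m/s and contact force between the fingers and angle_plate above 1 N and contact force between angle_plate and comparator between 2 and 30 N); the arm keeps its last pose, push and grip.
It fails at once if the angle plate is tipped (over 0.12 rad) or lifted (over 8 mm) (angle between angle_plate's own z axis and vertical above 0.12 rad or height (world z) of angle_plate above 0.008 m).
It fails at once if the ring is lifted (over 8 mm) or knocked over (height (world z) of steel_ring above 0.008 m or angle between steel_ring's own z axis and vertical above 0.6 rad).
It fails at once if the plate is slammed or forced against the comparator (over 50 N) (contact force between angle_plate and comparator above 50 N).
It fails at once if the fingers or the arm touch the comparator (over 2 N) (contact force between any of the fingers, the arm and comparator above 2 N).
It fails at once if a bystander (V blocks, milled block, bush) is moved by over 15 mm (distance of any of v_block_1, v_block_2, milled_block, bush_2 from where it was at the start of the episode above 0.015 m).
It also fails if it takes over 64 s, if anything falls off the work surface, if the arm or the gripper's body presses on something with over 40 N, if the wrist force passes 120 N, or if a joint passes its speed limit or range.

## Working session

There is one attempt and no reset: what is moved stays moved. The work goes in short steps, Python scripts to look and compute and a tool call to move; the robot and the scene stay as the last step left them, time stands still between calls to the robot, and variables do not carry over. Pictures are saved under pics/ and viewed, at most 10 in all, crops included, and the job is handed in when it is done.

Besides the shell and the picture viewer there is one more tool, called after "Request:" by a JSON object that holds its "fn" and its "kwargs". drive_tool: Moves the arm, as the interface text tells. Its arguments: {"type":"object","properties":{"deltas":{"type":"array"}},"required":["deltas"]}

```bash
mkdir -p pics
cat > h.py <<'E'
from rig import manip
import numpy as np, cv2
def cap(n):
    im,d=manip.read_camera(n); c=manip.camera_info(n)
    K=np.array(c["camera_matrix"]);R=cv2.Rodrigues(np.array(c["rvec"],float))[0];t=np.array(c["tvec"],float).ravel()
    v,u=np.mgrid[:384,:512]
    p=np.stack([(u-K[0,2])/K[0,0]*d,(v-K[1,2])/K[1,1]*d,d],-1)
    w=(p-t)@R; w[d==0]=np.nan
    return im,d,w
E
python3 - <<'E'
from h import *
for n in("top","scene"):
    im,d,w=cap(n); np.save(n+".npy",w); cv2.imwrite(f"pics/{n}0.png",cv2.resize(im[...,::-1],(800,600),interpolation=2))
    print(n,-cv2.Rodrigues(np.array(manip.camera_info(n)["rvec"],float))[0].T@np.array(manip.camera_info(n)["tvec"]).ravel())
print(manip.observe())
E
```

```text
top [0.492623   0.19301226 0.92509382]
scene [0.3429108  0.73972375 0.69424823]
{'time': 0.1, 'joint_positions': array([ 1.09298699e+00,  2.76532572e-01,  1.50596771e+00, -2.16631505e-05,
        1.36069823e+00, -1.21010703e-01]), 'dq': array([-3.07227388e-04, -1.78269113e-03, -2.90880180e-03,  3.03165145e-05,
       -8.12859837e-05, -2.04903278e-04]), 'tau': array([ 1.74061668e-03, -4.05456054e+01, -2.37779349e+01,  7.04267272e-02,
        2.99225491e-02, -3.96416408e-05]), 'ee_pos': array([0.20062459, 0.53833934, 0.20470624]), 'tcp_rot': array([-5.57402182e-01, -3.09128657e+00,  2.41971946e-03]), 'ft_force': array([ 0.2970383 , -0.51935351,  1.08330933]), 'ft_torque': array([-0.00784312,  0.00201744,  0.03844594]), 'gripper_force': 0.0, 'gripper_width': 0.9968073829616843}
```

View pics/top0.png

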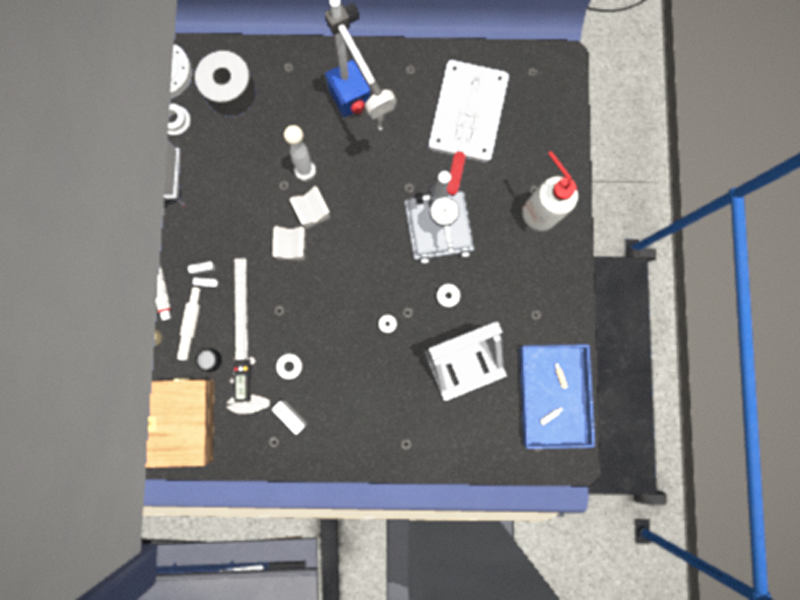

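View pics/scene0.png

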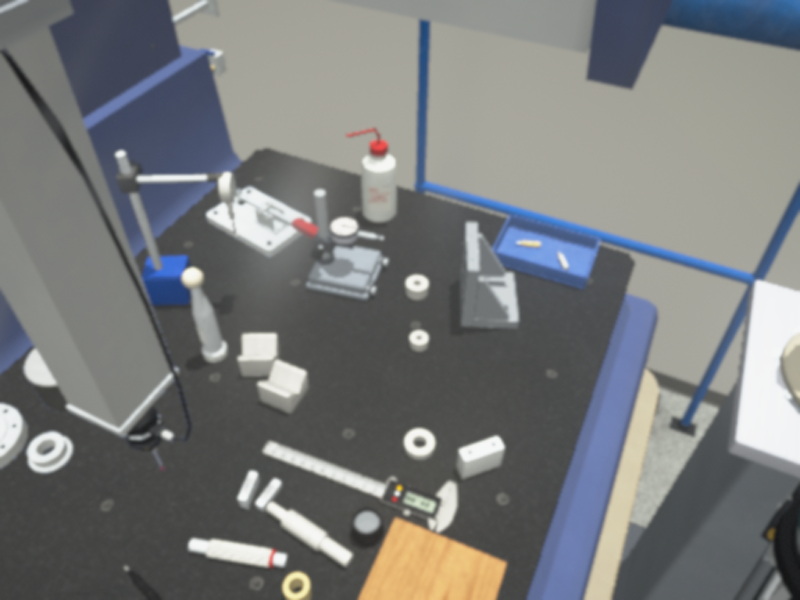

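The top view shows the comparator at (438,225) with its buttons near (425,260) and (457,254). The larger ring is at (448,295) and the small look-alike at (388,323). The angle plate is at (466,360), and the tray at (558,397). Next I'll measure them from depth.

Run:
```python
from h import *
w=np.load("top.npy"); s=np.load("scene.npy")
f=lambda a:np.round(a,4).tolist()
def reg(w,u0,u1,v0,v1,z0,z1):
    k=.64; q=w[int(v0*k):int(v1*k),int(u0*k):int(u1*k)].reshape(-1,3); return q[(q[:,2]>z0)&(q[:,2]<z1)]
print("granite z",np.nanmedian(reg(w,350,400,350,430,-.05,.05)[:,2]))
def rect(q,l):
    r=cv2.minAreaRect((q[:,:2]*1000).astype(np.float32)); print(l,len(q),[f(r[0]),f(r[1]),r[2]],f(cv2.boxPoints(r)),"z",f(np.percentile(q[:,2],[5,50,95])))
q=reg(w,430,467,280,312,.012,.03);print("ring",f((q.min(0)+q.max(0))/2),f(np.ptp(q,axis=0)))
q=reg(w,375,400,310,335,.008,.03);print("small",f((q.min(0)+q.max(0))/2),f(np.ptp(q,axis=0)))
rect(reg(w,415,515,318,405,.010,.022),"leg")
rect(reg(w,415,515,310,405,.10,.125),"uprt top")
rect(reg(w,415,515,310,405,.03,.095),"webs")
rect(reg(w,400,480,185,265,.02,.032),"foot")
rect(reg(w,400,480,185,266,.004,.02),"btn")
rect(reg(w,515,600,340,450,.005,.06),"tray")
# scene cam
for l,q in [("sc upr",reg(s,440,540,215,335,.10,.12)),("sc leg",reg(s,440,540,215,335,.012,.02)),("sc foot",reg(s,300,390,235,305,.02,.032)),("sc ring",reg(s,400,435,268,302,.015,.03))]: rect(q,l)
h=w[...,2]; a=h[195:262:2,262:332:2]
for r in a: print(" ".join("%3d"%(x*1000) if x==x else " --" for x in r))
```

```text
granite z 0.0009489391423604997
ring [0.61, 0.0982, 0.0197] [0.0318, 0.0316, 0.011]
small [0.5647, 0.1904, 0.0142] [0.024, 0.0216, 0.0114]
leg 841 [[504.6377, 71.1332], [75.3546, 100.4961], 22.33553695678711] [[450.69140625, 103.29280090332031], [488.8829040527344, 10.336600303649902], [558.583984375, 38.97359848022461], [520.392578125, 131.92990112304688]] z [0.0141, 0.017, 0.0194]
uprt top 357 [[536.2725, 84.0607], [15.7548, 101.0035], 22.550922393798828] [[509.6297912597656, 127.68000030517578], [548.364990234375, 34.39939880371094], [562.9152221679688, 40.44139862060547], [524.1799926757812, 133.72210693359375]] z [0.1085, 0.1109, 0.1133]
webs 232 [[513.9377, 75.6108], [60.2546, 100.0309], 21.84891128540039] [[467.3608093261719, 110.82140350341797], [504.5882873535156, 17.975900650024414], [560.5147705078125, 40.400299072265625], [523.2871704101562, 133.2458038330078]] z [0.0339, 0.0616, 0.0906]
foot 889 [[716.4541, 111.6015], [101.0219, 86.1253], 9.906817436218262] [[659.28759765625, 145.33189392089844], [674.1051025390625, 60.49079895019531], [773.62060546875, 77.87120056152344
[... 5695 characters left out ...]

  2   1  -1   0   1   1   1   0   2   2   0  18  18  17  18   0   0  --   1   0   0   2  -1   0  -1   4   1   0   0  -2   1   2  -1   0   0
 -1   3   0   0   0   0   0   1   0  -1   0  15  15   2   1   1  -2   3   2   0   0  -1   0   3   0   0  -2  -1   0   0   3   1   0   1   2
  1  -3   3   0   1   1   1   1   0   0   1   1   0  -2   2   0   2   0   2   1   2   1   3   2   0   3   2   0   0   2   0   0   1   1   0
  3   1   0   1  -3  -1   0   0   0   1   0  -1   1   1   1   1   2   0  -2   0   1   0   2   2   0   1   1   3  -2   1   0   1   1   0   1
  0   0   2   3   1   2   3   0   0  -1   0   1   3   0   0   0   1   1  -1   2   0   1  -2   0   0   1   2   3   0   0   0   0   2   0   1
```

Request:
{"fn": "drive_tool", "kwargs": {"deltas": [{"slide": [0,-3.6,0],"spin": 0.0525,"hand": -1},{"slide": [0,-3.6,0],"spin": 0.0525,"hand": -1},{"slide": [0,-3.6,0],"spin": 0.0525,"hand": -1},{"slide": [0,-3.6,0],"spin": 0.0525,"hand": -1},{"slide": [0,-3.6,0],"spin": 0.0525,"hand": -1},{"slide": [0,-3.6,0],"spin": 0.0525,"hand": -1},{"slide": [0,-3.6,0],"spin": 0.0525,"hand": -1},{"slide": [0,-3.6,0],"spin": 0.0525,"hand": -1},{"slide": [0,-3.6,0],"spin": 0.0525,"hand": -1},{"slide": [0,-3.6,0],"spin": 0.0525,"hand": -1}]}}

```text
time: 1.1
ee_pos: [0.2002, 0.1774, 0.2052]
tcp_rot: [-0.27, 3.13, -0.0]
ft_force: [0.3, -0.4, 0.7]
gripper_width: 0.185
gripper_force: 0.0
```

Request:
{"fn": "drive_tool", "kwargs": {"deltas": [{"slide": [4,-0.4,0],"spin": 0,"hand": -1},{"slide": [4,-0.4,0],"spin": 0,"hand": -1},{"slide": [4,-0.4,0],"spin": 0,"hand": -1},{"slide": [4,-0.4,0],"spin": 0,"hand": -1},{"slide": [4,-0.4,0],"spin": 0,"hand": -1},{"slide": [4,-0.4,0],"spin": 0,"hand": -1},{"slide": [4,-0.4,0],"spin": 0,"hand": -1},{"slide": [4,-0.4,0],"spin": 0,"hand": -1},{"slide": [4,-0.4,0],"spin": 0,"hand": -1},{"slide": [4,-0.4,0],"spin": 0,"hand": -1}]}}

```text
time: 2.1
ee_pos: [0.6021, 0.1385, 0.2048]
tcp_rot: [0.263, -3.129, -0.0]
ft_force: [1.0, 0.5, 0.6]
gripper_width: 0.004
gripper_force: 0.0
```

Request:
{"fn": "drive_tool", "kwargs": {"deltas": [{"slide": [0,0.2,-3],"spin": 0,"hand": -1},{"slide": [0,0,-3],"spin": 0,"hand": -1},{"slide": [0,0,-3],"spin": 0,"hand": -1},{"slide": [0,0,-3],"spin": 0,"hand": -1},{"slide": [0,0,-2.5],"spin": 0,"hand": -1},{"slide": [0,0,-2],"spin": 0,"hand": -1},{"slide": [0,0,-1.5],"spin": 0,"hand": -1},{"slide": [0,0,-1],"spin": 0,"hand": -1},{"slide": [0,0,-0.5],"spin": 0,"hand": -1},{"slide": [0,0,0],"spin": 0,"hand": -1}]}}

```text
time: 3.1
ee_pos: [0.6006, 0.1408, 0.01]
tcp_rot: [0.264, -3.129, -0.0]
ft_force: [0.2, -0.1, -0.2]
gripper_width: 0.008
gripper_force: 0.0
```

Run:
```python
from h import *
im,d,w=cap("scene"); cv2.imwrite("pics/s1.png",cv2.resize(im[100:260,150:400,::-1],(800,512),interpolation=2))
print(manip.observe()["ee_pos"])
```

```text
[0.60106087 0.1408428  0.0106667 ]
```

View pics/s1.png

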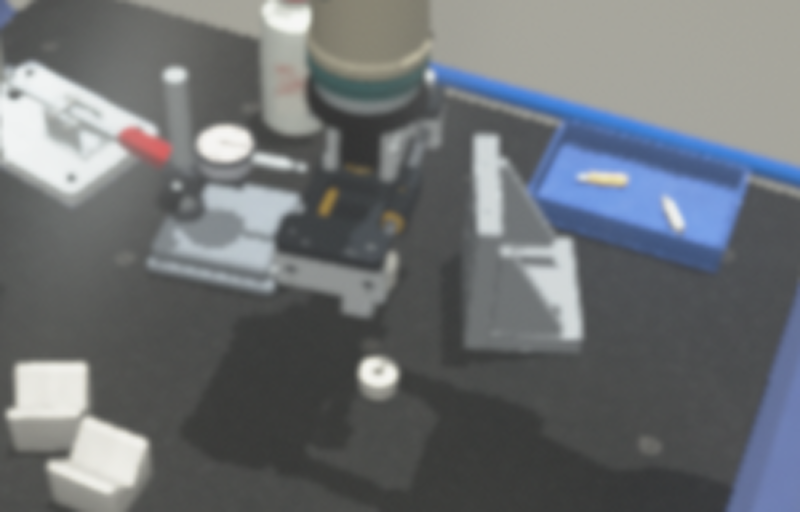

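The hand is down between plate and comparator, beside the ring, and its body clears the dial and the upright. Before pushing I'll check how far the bottle on the right is.

Run:
```python
import numpy as np
for n in("top","scene"):
    w=np.load(n+".npy").reshape(-1,3)
    q=w[(w[:,2]>.03)&(w[:,2]<.3)&(w[:,0]>.58)&(w[:,0]<.85)&(w[:,1]<.035)&(w[:,1]>-.15)]
    for z in (.03,.08,.13,.18): 
        p=q[(q[:,2]>z)&(q[:,2]<z+.05)]
        if len(p): print(n,z,len(p),np.percentile(p,[1,99],axis=0).round(3).tolist())
```

```text
top 0.03 194 [[0.715, -0.063, 0.031], [0.757, -0.015, 0.08]]
top 0.08 415 [[0.717, -0.073, 0.081], [0.768, -0.021, 0.129]]
top 0.13 198 [[0.732, -0.062, 0.131], [0.787, -0.025, 0.163]]
scene 0.03 359 [[0.716, -0.052, 0.03], [0.768, -0.014, 0.079]]
scene 0.08 398 [[0.718, -0.062, 0.08], [0.769, -0.019, 0.129]]
scene 0.13 128 [[0.732, -0.06, 0.13], [0.787, -0.023, 0.163]]
```

Request:
{"fn": "drive_tool", "kwargs": {"deltas": [{"slide": [0,0,-0.4],"spin": 0,"hand": -1},{"slide": [0.1,-0.4,0],"spin": 0,"hand": -1},{"slide": [0.1,-0.5,0],"spin": 0,"hand": -1},{"slide": [0.1,-0.6,0],"spin": 0,"hand": -1},{"slide": [0.1,-0.6,0],"spin": 0,"hand": -1},{"slide": [0.1,-0.6,0],"spin": 0,"hand": -1},{"slide": [0.1,-0.6,0],"spin": 0,"hand": -1},{"slide": [0.1,-0.6,0],"spin": 0,"hand": -1},{"slide": [0.1,-0.6,0],"spin": 0,"hand": -1},{"slide": [0.1,-0.6,0],"spin": 0,"hand": -1}]}}

```text
time: 4.15
ee_pos: [0.61, 0.0894, 0.0066]
tcp_rot: [-0.264, 3.13, 0.0]
ft_force: [-0.4, 2.1, 0.3]
gripper_width: 0.008
gripper_force: 0.7
```

Request:
{"fn": "drive_tool", "kwargs": {"deltas": [{"slide": [0.1,-0.6,0],"spin": 0,"hand": -1},{"slide": [0.1,-0.6,0],"spin": 0,"hand": -1},{"slide": [0.1,-0.6,0],"spin": 0,"hand": -1},{"slide": [0.1,-0.6,0],"spin": 0,"hand": -1},{"slide": [0.1,-0.6,0],"spin": 0,"hand": -1},{"slide": [0.1,-0.6,0],"spin": 0,"hand": -1},{"slide": [0.1,-0.6,0],"spin": 0,"hand": -1},{"slide": [0.1,-0.6,0],"spin": 0,"hand": -1},{"slide": [0.1,-0.6,0],"spin": 0,"hand": -1},{"slide": [0.1,-0.4,0],"spin": 0,"hand": -1}]}}

```text
time: 5.15
ee_pos: [0.6198, 0.0311, 0.0064]
tcp_rot: [0.264, -3.13, 0.0]
ft_force: [-0.4, 0.6, -0.1]
gripper_width: 0.003
gripper_force: 0.2
```

Run:
```python
from h import *
im,d,w=cap("scene"); cv2.imwrite("pics/s2.png",cv2.resize(im[100:260,150:400,::-1],(800,512),interpolation=2))
print(manip.observe()["ee_pos"])
```

```text
[0.61996426 0.03053585 0.00635986]
```

View pics/s2.png

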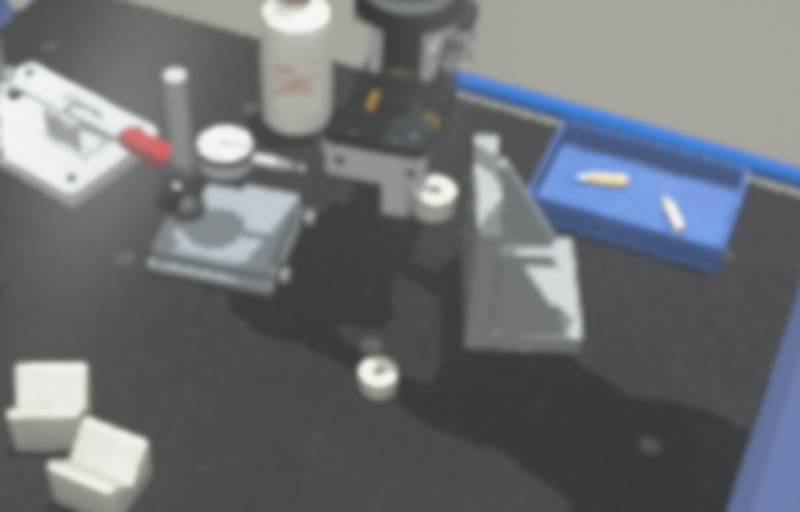

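The ring (435,197) has moved right but slipped off towards the plate side of the finger. The buttons are visible at (308,215) and (283,273). I'll back off, lift and measure.

Request:
{"fn": "drive_tool", "kwargs": {"deltas": [{"slide": [0.3,0.6,0],"spin": 0,"hand": -1},{"slide": [0,0,1],"spin": 0,"hand": -1},{"slide": [0,0,2],"spin": 0,"hand": -1},{"slide": [0,0,3],"spin": 0,"hand": -1},{"slide": [0,0,3],"spin": 0,"hand": -1},{"slide": [0,0,3],"spin": 0,"hand": -1},{"slide": [0,0,3],"spin": 0,"hand": -1},{"slide": [0,0,3],"spin": 0,"hand": -1},{"slide": [0,0,2],"spin": 0,"hand": -1},{"slide": [0,0,0],"spin": 0,"hand": -1}]}}

```text
time: 6.2
ee_pos: [0.6248, 0.0382, 0.2108]
tcp_rot: [-0.265, 3.123, -0.002]
ft_force: [-0.1, -0.2, -0.2]
gripper_width: 0.002
gripper_force: 0.0
```

```bash
cat > m.py <<'E'
from h import *
import sys
def report(w):
    q=w.reshape(-1,3)
    S=lambda x0,x1,y0,y1,z0,z1:q[(q[:,0]>x0)&(q[:,0]<x1)&(q[:,1]>y0)&(q[:,1]<y1)&(q[:,2]>z0)&(q[:,2]<z1)]
    p=S(.56,.68,-.06,.075,.013,.026)
    if len(p): print("ring",len(p),((np.percentile(p,1,axis=0)+np.percentile(p,99,axis=0))/2).round(4),np.ptp(p,axis=0).round(3))
    p=S(.45,.68,.0,.17,.104,.116)
    if len(p):print("upr",len(p),cv2.minAreaRect((p[:,:2]*1000).astype(np.float32)))
    p=S(.63,.672,.05,.17,.007,.019);
    for y0,y1 in((.05,.1),(.1,.17)):
        b=p[(p[:,1]>y0)&(p[:,1]<y1)]
        if len(b):print("btn",len(b),np.percentile(b,[2,50,98],axis=0).round(4).tolist())
    p=S(.60,.68,.08,.13,.080,.1)
    if len(p): print("plunger",len(p),np.percentile(p,[2,50,98],axis=0).round(4).tolist())
if __name__=="__main__":
  for n in("top","scene"):
    im,d,w=cap(n); print(n); report(w); np.save(n+"1.npy",w)
    if len(sys.argv)>1: cv2.imwrite(f"pics/{n}_{sys.argv[1]}.png",cv2.resize(im[...,::-1],(800,600),interpolation=2))
  o=manip.observe();print(o["ee_pos"],o["ft_force"],o["time"])
E
python3 m.py a
```

```text
top
ring 139 [0.5996 0.0088 0.0195] [0.032 0.033 0.011]
upr 358 ((536.2366943359375, 84.07769012451172), (15.754582405090332, 100.56892395019531), 22.56626319885254)
btn 22 [[0.6602, 0.124, 0.0085], [0.6686, 0.1402, 0.014], [0.6718, 0.1497, 0.0185]]
plunger 22 [[0.6628, 0.1001, 0.0888], [0.6714, 0.1037, 0.0912], [0.6799, 0.1073, 0.0947]]
scene
ring 134 [0.62   0.033  0.0181] [0.117 0.082 0.01 ]
upr 261 ((535.7726440429688, 86.5245361328125), (16.15183448791504, 101.9780502319336), 22.695568084716797)
btn 2 [[0.6712, 0.0735, 0.0143], [0.6716, 0.0753, 0.0145], [0.6719, 0.0772, 0.0147]]
btn 39 [[0.6604, 0.1278, 0.0075], [0.6667, 0.1419, 0.0145], [0.6717, 0.1527, 0.0188]]
plunger 22 [[0.6635, 0.1019, 0.0868], [0.673, 0.1058, 0.0898], [0.6795, 0.1096, 0.0943]]
[0.62257841 0.03812459 0.20664894] [-0.80434244 -0.27482166 -1.39689802] 6.3
```

Request:
{"fn": "drive_tool", "kwargs": {"deltas": [{"slide": [-2,0,0],"spin": 0.03,"hand": 0.3},{"slide": [-2,0,0],"spin": 0.03,"hand": 0.3},{"slide": [-2,0.1,0],"spin": 0.03,"hand": 0.3},{"slide": [-2,0.1,0],"spin": 0.03,"hand": 0.3},{"slide": [-2,0.1,0],"spin": 0.03,"hand": 0.3},{"slide": [-2,0.1,0],"spin": 0.03,"hand": 0.3},{"slide": [-2,0.1,0],"spin": 0.03,"hand": 0.3},{"slide": [-2,0.1,0],"spin": 0.017,"hand": 0.3},{"slide": [-2,0.1,0],"spin": 0,"hand": 0.3},{"slide": [0,0.1,0],"spin": 0,"hand": 0.3}]}}

```text
time: 7.3
ee_pos: [0.4393, 0.0462, 0.205]
tcp_rot: [0.616, -3.076, -0.002]
ft_force: [0.8, -0.6, -0.4]
gripper_width: 0.652
gripper_force: 0.0
```

Request:
{"fn": "drive_tool", "kwargs": {"deltas": [{"slide": [0,0,-3],"spin": 0,"hand": 0.3},{"slide": [0,0,-3],"spin": 0,"hand": 0.3},{"slide": [0,0,-3],"spin": 0,"hand": 0.3},{"slide": [0,0,-3],"spin": 0,"hand": 0.3},{"slide": [0,0,-3],"spin": 0,"hand": 0.3},{"slide": [0,0,-2],"spin": 0,"hand": 0.3},{"slide": [0,0,-1],"spin": 0,"hand": 0.3},{"slide": [0,0,0],"spin": 0,"hand": 0.3},{"slide": [0,0,0],"spin": 0,"hand": 0.3},{"slide": [0,0,0],"spin": 0,"hand": 0.3}]}}

```text
time: 8.3
ee_pos: [0.444, 0.0458, 0.0273]
tcp_rot: [-0.616, 3.078, -0.001]
ft_force: [0.4, -0.2, 0.1]
gripper_width: 0.653
gripper_force: 0.0
```

```bash
python3 m.py b; python3 -c "
from h import *
print(manip.observe())"
```

```text
top
ring 154 [0.6317 0.0331 0.0194] [0.096 0.081 0.011]
upr 358 ((536.207275390625, 84.20066833496094), (15.74325180053711, 100.4359359741211), 22.570974349975586)
btn 2 [[0.6713, 0.0718, 0.0104], [0.6716, 0.0731, 0.0115], [0.6718, 0.0744, 0.0126]]
btn 29 [[0.6601, 0.1192, 0.0079], [0.6675, 0.14, 0.0142], [0.6716, 0.1496, 0.0188]]
plunger 21 [[0.6624, 0.1001, 0.0888], [0.6716, 0.1044, 0.0914], [0.679, 0.107, 0.0958]]
scene
ring 134 [0.62   0.0345 0.0184] [0.118 0.08  0.01 ]
upr 269 ((490.8923034667969, 66.23175048828125), (114.47389221191406, 101.75109100341797), 22.621509552001953)
btn 2 [[0.6711, 0.0722, 0.0134], [0.6715, 0.0755, 0.0147], [0.6718, 0.0788, 0.016]]
btn 36 [[0.6604, 0.1273, 0.0075], [0.6674, 0.1424, 0.0134], [0.6718, 0.1526, 0.0188]]
plunger 22 [[0.6631, 0.1024, 0.0865], [0.6723, 0.1062, 0.0904], [0.6792, 0.1102, 0.0933]]
[0.44381697 0.04578837 0.02744241] [-0.32863175 -0.2587748   0.75661015] 8.4
{'time': 8.4, 'joint_positions': array([-5.34504881e-02,  2.68073706e-01,  2.03420566e+00,  1.17019867e-04,
        8.36969251e-01, -2.01957125e+00]), 'dq': array([-0.00097988, -0.00080033,  0.0032514 ,  0.00100539, -0.00176443,
       -0.00147503]), 'tau': array([-1.02493065e-02, -3.21903741e+01, -1.61874193e+01, -3.43196397e-02,
        4.92312026e-02,  1.12822818e-05]), 'ee_pos': array([0.44381697, 0.04578837, 0.02744241]), 'tcp_rot': array([-6.16367837e-01,  3.07819717e+00, -7.81978282e-04]), 'ft_force': array([-0.32863175, -0.2587748 ,  0.75661015]), 'ft_torque': array([0.0816407 , 0.01508935, 0.04272258]), 'gripper_force': 0.0, 'gripper_width': 0.6521097637421192}
```

View pics/scene_b.png

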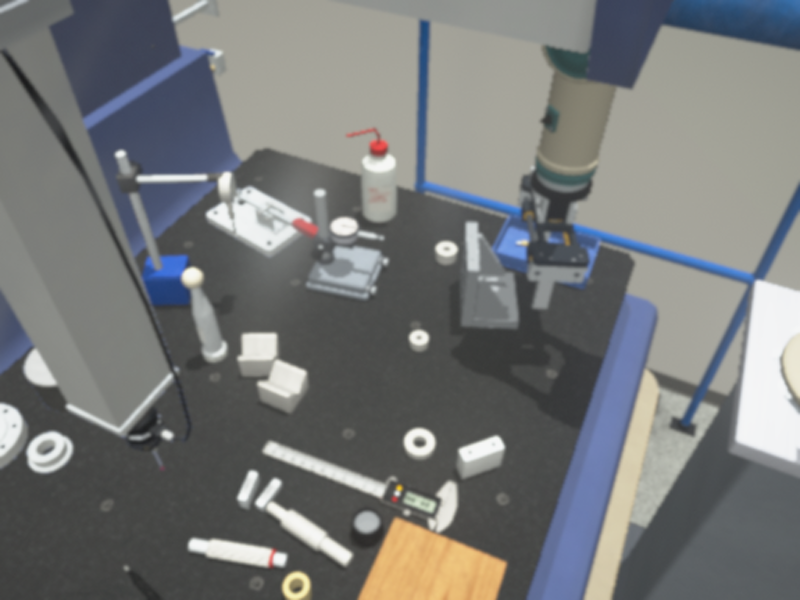

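Request:
{"fn": "drive_tool", "kwargs": {"deltas": [{"slide": [0,0,-1],"spin": 0,"hand": 0.3},{"slide": [0,0,-0.9],"spin": 0,"hand": 0.3},{"slide": [0,0,0],"spin": 0,"hand": 0.3},{"slide": [0.28,0.13,0],"spin": 0,"hand": 0.3},{"slide": [0.28,0.13,0],"spin": 0,"hand": 0.3},{"slide": [0.28,0.13,0],"spin": 0,"hand": 0.3},{"slide": [0.28,0.12,0],"spin": 0,"hand": 0.3},{"slide": [0.28,0.12,0],"spin": 0,"hand": 0.3},{"slide": [0.28,0.12,0],"spin": 0,"hand": 0.3},{"slide": [0.28,0.12,0],"spin": 0,"hand": 0.3}]}}

```text
time: 9.4
ee_pos: [0.4599, 0.0538, 0.0073]
tcp_rot: [0.617, -3.074, 0.001]
ft_force: [-7.4, -5.5, 7.2]
gripper_width: 0.652
gripper_force: 4.5
```

Request:
{"fn": "drive_tool", "kwargs": {"deltas": [{"slide": [0.28,0.12,0],"spin": 0,"hand": 0.3},{"slide": [0.28,0.11,0],"spin": -0.01,"hand": 0.3},{"slide": [0.28,0.11,0],"spin": -0.01,"hand": 0.3},{"slide": [0.28,0.11,0],"spin": -0.01,"hand": 0.3},{"slide": [0.28,0.11,0],"spin": -0.01,"hand": 0.3},{"slide": [0.28,0.11,0],"spin": -0.01,"hand": 0.3},{"slide": [0.28,0.1,0],"spin": -0.01,"hand": 0.3},{"slide": [0.28,0.1,0],"spin": -0.01,"hand": 0.3},{"slide": [0.28,0.1,0],"spin": -0.01,"hand": 0.3},{"slide": [0.28,0.1,0],"spin": -0.01,"hand": 0.3}]}}

```text
time: 10.4
ee_pos: [0.4832, 0.0651, 0.0067]
tcp_rot: [0.476, -3.091, -0.002]
ft_force: [-9.9, -2.3, 8.5]
gripper_width: 0.652
gripper_force: 5.1
```

```bash
python3 m.py
```

```text
top
ring 165 [0.6208 0.0332 0.019 ] [0.118 0.082 0.011]
upr 360 ((536.0926513671875, 105.37437438964844), (74.5496826171875, 144.16944885253906), 57.895023345947266)
btn 2 [[0.6703, 0.0721, 0.0126], [0.6708, 0.0736, 0.0154], [0.6714, 0.0751, 0.0182]]
btn 29 [[0.6601, 0.1192, 0.0086], [0.6693, 0.1398, 0.0154], [0.6719, 0.1497, 0.0185]]
plunger 22 [[0.6627, 0.1002, 0.0889], [0.6715, 0.1036, 0.092], [0.6796, 0.1071, 0.0957]]
scene
ring 72 [0.6198 0.035  0.0191] [0.118 0.078 0.012]
upr 358 ((519.7877807617188, 80.31892395019531), (122.25541687011719, 153.57510375976562), 7.511358261108398)
btn 4 [[0.6709, 0.0726, 0.012], [0.6714, 0.0757, 0.0132], [0.6719, 0.0786, 0.0144]]
btn 36 [[0.66, 0.1198, 0.0088], [0.6666, 0.1411, 0.0138], [0.6719, 0.1524, 0.0187]]
plunger 22 [[0.663, 0.1038, 0.0879], [0.6724, 0.1063, 0.0903], [0.6792, 0.1096, 0.0932]]
[0.48528617 0.06533969 0.00666876] [-5.78071936 -1.09534841  2.66794216] 10.5
```

Request:
{"fn": "drive_tool", "kwargs": {"deltas": [{"slide": [0.4,0.13,0],"spin": -0.014,"hand": 0.3},{"slide": [0.5,0.15,0],"spin": -0.014,"hand": 0.3},{"slide": [0.5,0.15,0],"spin": -0.014,"hand": 0.3},{"slide": [0.5,0.14,0],"spin": -0.014,"hand": 0.3},{"slide": [0.5,0.14,0],"spin": -0.014,"hand": 0.3},{"slide": [0.5,0.13,0],"spin": -0.014,"hand": 0.3},{"slide": [0.5,0.12,0],"spin": -0.014,"hand": 0.3},{"slide": [0.5,0.11,0],"spin": -0.014,"hand": 0.3},{"slide": [0.5,0.1,0],"spin": -0.014,"hand": 0.3},{"slide": [0.4,0.08,0],"spin": -0.012,"hand": 0.3}]}}

```text
time: 11.5
ee_pos: [0.5334, 0.0779, 0.0066]
tcp_rot: [0.261, -3.12, -0.002]
ft_force: [-7.4, -0.2, 3.5]
gripper_width: 0.65
gripper_force: 3.4
```

```bash
cat > p.py <<'E'
from h import *
o=manip.observe(); r=cv2.Rodrigues(o["tcp_rot"])[0]; ty=r[:2,1]; ty=ty*np.sign(ty[1]); hd=np.array([ty[1],-ty[0]]); t=o["ee_pos"]
print("tcp",t.round(4),"head",np.degrees(np.arctan2(hd[1],hd[0])).round(2),"f",o["ft_force"].round(1),o["time"])
c=np.array([.659,.103]);a=np.radians(9.6);X=np.array([np.cos(a),np.sin(a)]);Y=np.array([-X[1],X[0]])
for n in("top","scene"):
    im,d,w=cap(n); q=w.reshape(-1,3); q=q[(q[:,2]>.104)&(q[:,2]<.116)]; f=(q[:,:2]-t[:2])@hd; l=(q[:,:2]-t[:2])@ty
    q=q[(f>.06)&(f<.1)&(abs(l)<.065)]; m,s,an=cv2.minAreaRect((q[:,:2]*1000).astype(np.float32))
    an=an if an<45 else an-90; h=np.array([np.cos(np.radians(an)),np.sin(np.radians(an))])
    ff=np.array(m)/1000+.008*h-c; print(n,len(q),np.round(m,1),np.round(s,1),"yaw %.2f"%an,"face in comp mm",(ff@X*1e3).round(1),(ff@Y*1e3).round(1),"zspread",np.percentile(q[:,2],[2,98]).round(4))
    rr=w.reshape(-1,3); rr=rr[(rr[:,2]>.013)&(rr[:,2]<.026)&(np.linalg.norm(rr[:,:2]-[.5996,.0088],axis=1)<.025)]
    print(" ring",len(rr),(rr.min(0)+rr.max(0)).round(4)/2)
    cv2.imwrite(f"pics/{n}_c.png",cv2.resize(im[100:260,150:400,::-1],(800,512),interpolation=2))
E
python3 p.py
```

```text
tcp [0.5334 0.0779 0.0066] head 9.57 f [-7.4 -0.2  3.5] 11.5
top 155 [614.5  90.3] [ 16.2 100.2] yaw 9.80 face in comp mm -38.0 -5.1 zspread [0.1072 0.1135]Traceback (most recent call last):
  File "p.py", line 11, in <module>
    print(" ring",len(rr),(rr.min(0)+rr.max(0)).round(4)/2)
                           ~~~~~~^^^
    return umr_minimum(a, axis, None, out, keepdims, initial, where)
ValueError: zero-size array to reduction operation minimum which has no identity
```

Request:
{"fn": "drive_tool", "kwargs": {"deltas": [{"slide": [0.3,0.05,0],"spin": 0,"hand": 0.3},{"slide": [0.3,0.05,0],"spin": 0,"hand": 0.3},{"slide": [0.3,0.05,0],"spin": 0,"hand": 0.3},{"slide": [0.3,0.05,0],"spin": 0,"hand": 0.3},{"slide": [0.3,0.05,0],"spin": 0,"hand": 0.3},{"slide": [0.3,0.05,0],"spin": 0,"hand": 0.3},{"slide": [0.3,0.05,0],"spin": 0,"hand": 0.3},{"slide": [0.3,0.05,0],"spin": 0,"hand": 0.3},{"slide": [0.2,0.03,0],"spin": 0,"hand": 0.3},{"slide": [0.1,0.02,0],"spin": 0,"hand": 0.3}]}}

```text
time: 12.55
ee_pos: [0.5615, 0.0821, 0.0066]
tcp_rot: [0.262, -3.122, -0.001]
ft_force: [-6.1, -1.4, 2.7]
gripper_width: 0.648
gripper_force: 3.3
```

```bash
sed -i 's/^    print(" ring"/    if len(rr): print(" ring"/' p.py; python3 p.py
```

```text
tcp [0.5615 0.0821 0.0066] head 9.6 f [-6.1 -1.4  2.7] 12.55
top 81 [636.5 131.4] [15.8 25.7] yaw 10.37 face in comp mm -9.5 31.9 zspread [0.1063 0.1137]
scene 250 [642.6  96.1] [ 16.2 102.5] yaw 9.58 face in comp mm -9.3 -4.1 zspread [0.1051 0.1126]
 ring 5 [ 0.60535 -0.00495  0.0206 ]
```

View pics/scene_c.png

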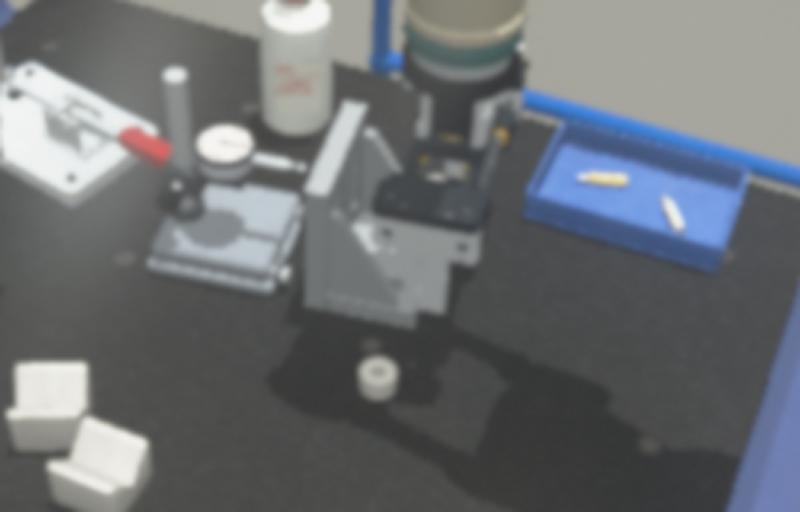

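The plate stands square, about 9 mm short of the buttons, with the plunger tip pointing at its land. I'll creep in from here, watching the force.

Request:
{"fn": "drive_tool", "kwargs": {"deltas": [{"slide": [0.06,0.01,0],"spin": 0,"hand": 0.3},{"slide": [0.06,0.01,0],"spin": 0,"hand": 0.3},{"slide": [0.06,0.01,0],"spin": 0,"hand": 0.3},{"slide": [0.06,0.01,0],"spin": 0,"hand": 0.3},{"slide": [0.06,0.01,0],"spin": 0,"hand": 0.3},{"slide": [0.06,0.01,0],"spin": 0,"hand": 0.3},{"slide": [0.06,0.01,0],"spin": 0,"hand": 0.3},{"slide": [0.06,0.01,0],"spin": 0,"hand": 0.3},{"slide": [0.06,0.01,0],"spin": 0,"hand": 0.3},{"slide": [0.06,0.01,0],"spin": 0,"hand": 0.3}]}}

```text
time: 13.65
ee_pos: [0.567, 0.083, 0.0065]
tcp_rot: [0.262, -3.122, -0.0]
ft_force: [-6.0, -0.7, 2.8]
gripper_width: 0.651
gripper_force: 3.3
```

Request:
{"fn": "drive_tool", "kwargs": {"deltas": [{"slide": [0.03,0.005,0],"spin": 0,"hand": 0.3},{"slide": [0.03,0.005,0],"spin": 0,"hand": 0.3},{"slide": [0.03,0.005,0],"spin": 0,"hand": 0.3},{"slide": [0.03,0.005,0],"spin": 0,"hand": 0.3},{"slide": [0.03,0.005,0],"spin": 0,"hand": 0.3},{"slide": [0,0,0],"spin": 0,"hand": 0.3},{"slide": [0,0,0],"spin": 0,"hand": 0.3},{"slide": [0,0,0],"spin": 0,"hand": 0.3},{"slide": [0,0,0],"spin": 0,"hand": 0.3},{"slide": [0,0,0],"spin": 0,"hand": 0.3}]}}

```text
time: 14.65
ee_pos: [0.5686, 0.0833, 0.0065]
tcp_rot: [0.262, -3.122, -0.0]
ft_force: [-6.0, -1.6, 2.4]
gripper_width: 0.651
gripper_force: 3.2
```

```bash
python3 p.py
```

```text
tcp [0.5686 0.0833 0.0065] head 9.6 f [-6.  -1.6  2.4] 14.65
top 73 [643.3 133.9] [16.  22.4] yaw 11.50 face in comp mm -2.3 33.4 zspread [0.1065 0.1126]
scene 254 [649.4  97.3] [ 16.6 101.8] yaw 9.58 face in comp mm -2.4 -4.0 zspread [0.1047 0.1124]
 ring 2 [ 0.6089  -0.00395  0.0196 ]
```

Force still about 6 N (friction only). I'll creep on in 0.2 mm rows.

Request:
{"fn": "drive_tool", "kwargs": {"deltas": [{"slide": [0.02,0.003,0],"spin": 0,"hand": 0.3},{"slide": [0.02,0.003,0],"spin": 0,"hand": 0.3},{"slide": [0.02,0.003,0],"spin": 0,"hand": 0.3},{"slide": [0.02,0.003,0],"spin": 0,"hand": 0.3},{"slide": [0.02,0.003,0],"spin": 0,"hand": 0.3},{"slide": [0.02,0.003,0],"spin": 0,"hand": 0.3},{"slide": [0.02,0.003,0],"spin": 0,"hand": 0.3},{"slide": [0,0,0],"spin": 0,"hand": 0.3},{"slide": [0,0,0],"spin": 0,"hand": 0.3},{"slide": [0,0,0],"spin": 0,"hand": 0.3}]}}

```text
time: 15.75
ee_pos: [0.5686, 0.0833, 0.0065]
tcp_rot: [0.262, -3.119, -0.0]
ft_force: [-8.3, -1.8, 4.7]
gripper_width: 0.655
gripper_force: 4.4
```

Request:
{"fn": "drive_tool", "kwargs": {"deltas": [{"slide": [0.02,0.003,0],"spin": 0,"hand": 0.3},{"slide": [0.02,0.003,0],"spin": 0,"hand": 0.3},{"slide": [0.02,0.003,0],"spin": 0,"hand": 0.3},{"slide": [0.02,0.003,0],"spin": 0,"hand": 0.3},{"slide": [0,0,0],"spin": 0,"hand": 0.3},{"slide": [0,0,0],"spin": 0,"hand": 0.3},{"slide": [0,0,0],"spin": 0,"hand": 0.3},{"slide": [0,0,0],"spin": 0,"hand": 0.3},{"slide": [0,0,0],"spin": 0,"hand": 0.3},{"slide": [0,0,0],"spin": 0,"hand": 0.3}]}}

```text
time: 16.75
ee_pos: [0.5706, 0.0836, 0.0065]
tcp_rot: [0.262, -3.122, -0.0]
ft_force: [-7.6, -0.1, 2.8]
gripper_width: 0.649
gripper_force: 3.4
```

Request:
{"fn": "drive_tool", "kwargs": {"deltas": [{"slide": [0.02,0.003,0],"spin": 0,"hand": 0.3},{"slide": [0.02,0.003,0],"spin": 0,"hand": 0.3},{"slide": [0.02,0.003,0],"spin": 0,"hand": 0.3},{"slide": [0.02,0.003,0],"spin": 0,"hand": 0.3},{"slide": [0.02,0.003,0],"spin": 0,"hand": 0.3},{"slide": [0.02,0.003,0],"spin": 0,"hand": 0.3},{"slide": [0.02,0.003,0],"spin": 0,"hand": 0.3},{"slide": [0,0,0],"spin": 0,"hand": 0.3},{"slide": [0,0,0],"spin": 0,"hand": 0.3},{"slide": [0,0,0],"spin": 0,"hand": 0.3}]}}

```text
time: 17.75
ee_pos: [0.5722, 0.0839, 0.0065]
tcp_rot: [0.262, -3.122, -0.001]
ft_force: [-5.7, -1.3, 3.6]
gripper_width: 0.65
gripper_force: 3.1
```

```bash
python3 p.py
```

```text
tcp [0.5722 0.0839 0.0065] head 9.6 f [-5.7 -1.3  3.6] 17.75
top 69 [646.8 134.4] [16. 23.] yaw 8.49 face in comp mm 1.2 32.8 zspread [0.1061 0.1137]
scene 253 [652.9  97.8] [ 16.3 101.4] yaw 9.59 face in comp mm 1.1 -4.1 zspread [0.1045 0.1124]
 ring 1 [ 0.6101 -0.0036  0.0194]
```

Request:
{"fn": "drive_tool", "kwargs": {"deltas": [{"slide": [0.02,0.003,0],"spin": 0,"hand": 0.3},{"slide": [0.02,0.003,0],"spin": 0,"hand": 0.3},{"slide": [0.02,0.003,0],"spin": 0,"hand": 0.3},{"slide": [0.02,0.003,0],"spin": 0,"hand": 0.3},{"slide": [0.02,0.003,0],"spin": 0,"hand": 0.3},{"slide": [0.02,0.003,0],"spin": 0,"hand": 0.3},{"slide": [0.02,0.003,0],"spin": 0,"hand": 0.3},{"slide": [0.02,0.003,0],"spin": 0,"hand": 0.3},{"slide": [0,0,0],"spin": 0,"hand": 0.3},{"slide": [0,0,0],"spin": 0,"hand": 0.3}]}}

```text
time: 18.85
ee_pos: [0.5723, 0.0839, 0.0066]
tcp_rot: [0.262, -3.119, -0.0]
ft_force: [-9.0, -1.5, 5.0]
gripper_width: 0.647
gripper_force: 4.5
```

Request:
{"fn": "drive_tool", "kwargs": {"deltas": [{"slide": [0.02,0.003,0],"spin": 0,"hand": 0.3},{"slide": [0.02,0.003,0],"spin": 0,"hand": 0.3},{"slide": [0.02,0.003,0],"spin": 0,"hand": 0.3},{"slide": [0.02,0.003,0],"spin": 0,"hand": 0.3},{"slide": [0.02,0.003,0],"spin": 0,"hand": 0.3},{"slide": [0.02,0.003,0],"spin": 0,"hand": 0.3},{"slide": [0,0,0],"spin": 0,"hand": 0.3},{"slide": [0,0,0],"spin": 0,"hand": 0.3},{"slide": [0,0,0],"spin": 0,"hand": 0.3},{"slide": [0,0,0],"spin": 0,"hand": 0.3}]}}

```text
time: 19.85
ee_pos: [0.574, 0.0842, 0.0066]
tcp_rot: [0.262, -3.12, -0.0]
ft_force: [-8.4, -1.1, 4.0]
gripper_width: 0.651
gripper_force: 4.0
```

Request:
{"fn": "drive_tool", "kwargs": {"deltas": [{"slide": [0.03,0.005,0],"spin": 0,"hand": 0.3},{"slide": [0.03,0.005,0],"spin": 0,"hand": 0.3},{"slide": [0.03,0.005,0],"spin": 0,"hand": 0.3},{"slide": [0.03,0.005,0],"spin": 0,"hand": 0.3},{"slide": [0.03,0.005,0],"spin": 0,"hand": 0.3},{"slide": [0.03,0.005,0],"spin": 0,"hand": 0.3},{"slide": [0.03,0.005,0],"spin": 0,"hand": 0.3},{"slide": [0,0,0],"spin": 0,"hand": 0.3},{"slide": [0,0,0],"spin": 0,"hand": 0.3},{"slide": [0,0,0],"spin": 0,"hand": 0.3}]}}

```text
time: 20.85
ee_pos: [0.5753, 0.0844, 0.0065]
tcp_rot: [0.262, -3.118, -0.0]
ft_force: [-9.7, -1.6, 5.7]
gripper_width: 0.654
gripper_force: 4.7
```

```bash
python3 p.py
```

```text
tcp [0.5753 0.0844 0.0065] head 9.61 f [-9.7 -1.6  5.7] 20.85
top 62 [649.5 136.6] [15.5 19.5] yaw 10.54 face in comp mm 4.3 34.8 zspread [0.1061 0.1141]
scene 253 [656.4  98.2] [ 17.  104.2] yaw 9.57 face in comp mm 4.6 -4.3 zspread [0.1047 0.1127]
```

Request:
{"fn": "drive_tool", "kwargs": {"deltas": [{"slide": [0.03,0.005,0],"spin": 0,"hand": 0.3},{"slide": [0.03,0.005,0],"spin": 0,"hand": 0.3},{"slide": [0.03,0.005,0],"spin": 0,"hand": 0.3},{"slide": [0.03,0.005,0],"spin": 0,"hand": 0.3},{"slide": [0.03,0.005,0],"spin": 0,"hand": 0.3},{"slide": [0.03,0.005,0],"spin": 0,"hand": 0.3},{"slide": [0,0,0],"spin": 0,"hand": 0.3},{"slide": [0,0,0],"spin": 0,"hand": 0.3},{"slide": [0,0,0],"spin": 0,"hand": 0.3},{"slide": [0,0,0],"spin": 0,"hand": 0.3}]}}

```text
time: 21.95
ee_pos: [0.5767, 0.0846, 0.0066]
tcp_rot: [0.262, -3.118, -0.0]
ft_force: [-10.6, -1.2, 5.5]
gripper_width: 0.65
gripper_force: 5.0
```

```bash
python3 p.py
python3 - <<'E'
from h import *
im,d,w=cap("scene"); cv2.imwrite("pics/z1.png",cv2.resize(im[120:205,185:310,::-1],(800,544),interpolation=2))
E
```

```text
tcp [0.5767 0.0846 0.0066] head 9.61 f [-10.6  -1.2   5.5] 21.95
top 63 [650.9 136.8] [16.1 20.1] yaw 12.86 face in comp mm 5.6 35.2 zspread [0.1054 0.1137]
scene 251 [657.6  99.3] [ 16.9 103. ] yaw 10.10 face in comp mm 6.0 -3.4 zspread [0.1051 0.1125]
```

View pics/z1.png

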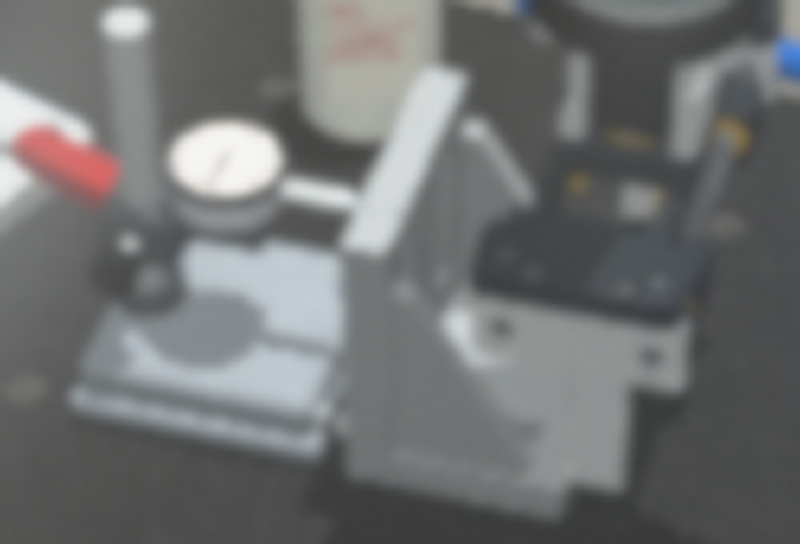

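Needle has begun to turn, and the left button (325,415) still appears 1–3 mm from the face (345,415). Carrying on gently.

Request:
{"fn": "drive_tool", "kwargs": {"deltas": [{"slide": [0.03,0.005,0],"spin": 0,"hand": 0.3},{"slide": [0.03,0.005,0],"spin": 0,"hand": 0.3},{"slide": [0.03,0.005,0],"spin": 0,"hand": 0.3},{"slide": [0.03,0.005,0],"spin": 0,"hand": 0.3},{"slide": [0.03,0.005,0],"spin": 0,"hand": 0.3},{"slide": [0,0,0],"spin": 0,"hand": 0.3},{"slide": [0,0,0],"spin": 0,"hand": 0.3},{"slide": [0,0,0],"spin": 0,"hand": 0.3},{"slide": [0,0,0],"spin": 0,"hand": 0.3},{"slide": [0,0,0],"spin": 0,"hand": 0.3}]}}

```text
time: 23.1
ee_pos: [0.5775, 0.0848, 0.0066]
tcp_rot: [0.262, -3.116, 0.0]
ft_force: [-10.9, -1.9, 7.5]
gripper_width: 0.653
gripper_force: 5.6
```

Request:
{"fn": "drive_tool", "kwargs": {"deltas": [{"slide": [0.03,0.005,0],"spin": 0,"hand": 0.3},{"slide": [0.03,0.005,0],"spin": 0,"hand": 0.3},{"slide": [0.03,0.005,0],"spin": 0,"hand": 0.3},{"slide": [0.03,0.005,0],"spin": 0,"hand": 0.3},{"slide": [0.03,0.005,0],"spin": 0,"hand": 0.3},{"slide": [0,0,0],"spin": 0,"hand": 0.3},{"slide": [0,0,0],"spin": 0,"hand": 0.3},{"slide": [0,0,0],"spin": 0,"hand": 0.3},{"slide": [0,0,0],"spin": 0,"hand": 0.3},{"slide": [0,0,0],"spin": 0,"hand": 0.3}]}}

```text
time: 24.1
ee_pos: [0.5776, 0.0848, 0.0066]
tcp_rot: [0.262, -3.114, 0.0]
ft_force: [-12.7, -3.4, 9.2]
gripper_width: 0.65
gripper_force: 6.8
```

Request:
{"fn": "drive_tool", "kwargs": {"deltas": [{"slide": [0.03,0.005,0],"spin": 0,"hand": 0.3},{"slide": [0.03,0.005,0],"spin": 0,"hand": 0.3},{"slide": [0.03,0.005,0],"spin": 0,"hand": 0.3},{"slide": [0.03,0.005,0],"spin": 0,"hand": 0.3},{"slide": [0.03,0.005,0],"spin": 0,"hand": 0.3},{"slide": [0.03,0.005,0],"spin": 0,"hand": 0.3},{"slide": [0,0,0],"spin": 0,"hand": 0.3},{"slide": [0,0,0],"spin": 0,"hand": 0.3},{"slide": [0,0,0],"spin": 0,"hand": 0.3},{"slide": [0,0,0],"spin": 0,"hand": 0.3}]}}

```text
time: 25.1
ee_pos: [0.5776, 0.0848, 0.0066]
tcp_rot: [0.262, -3.11, 0.001]
ft_force: [-16.0, -3.2, 12.2]
gripper_width: 0.65
gripper_force: 8.3
```

```bash
python3 p.py
python3 - <<'E'
from h import *
im,d,w=cap("scene"); cv2.imwrite("pics/z2.png",cv2.resize(im[120:205,185:310,::-1],(800,544),interpolation=2))
E
```

```text
tcp [0.5776 0.0848 0.0066] head 9.63 f [-16.   -3.2  12.2] 25.1
top 54 [651.2 137.9] [15.  18.4] yaw 13.22 face in comp mm 6.1 36.2 zspread [0.1073 0.114 ]
scene 254 [658.4  97.7] [ 16.6 103.7] yaw 9.06 face in comp mm 6.6 -5.2 zspread [0.1048 0.1125]
```

View pics/z2.png

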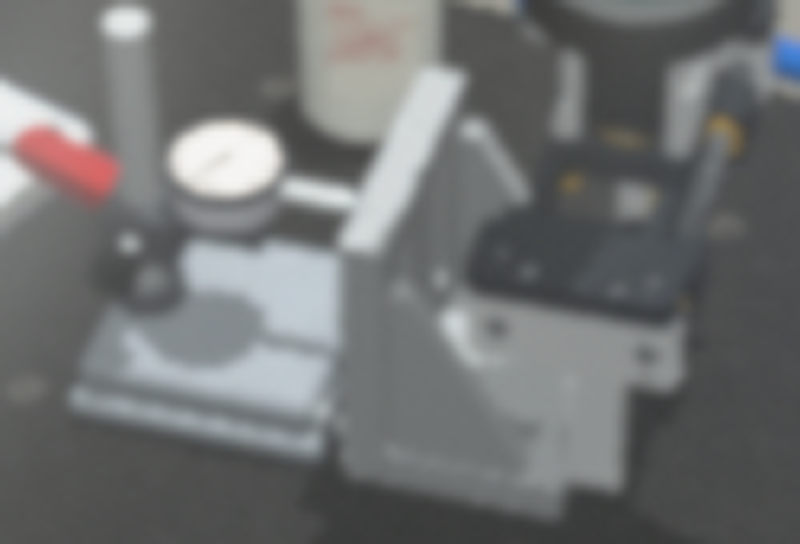

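TCP has stayed at x = 0.5776 while the push rose from 12 to 16 N, and the needle has turned further, so the plate looks seated. The hand also presses down with 12 N, so I'll relieve that a little to make sure the push reaches the buttons and is not taken by friction.

Request:
{"fn": "drive_tool", "kwargs": {"deltas": [{"slide": [0,0,0.03],"spin": 0,"hand": 0.3},{"slide": [0,0,0.03],"spin": 0,"hand": 0.3},{"slide": [0,0,0.03],"spin": 0,"hand": 0.3},{"slide": [0,0,0.03],"spin": 0,"hand": 0.3},{"slide": [0,0,0.03],"spin": 0,"hand": 0.3},{"slide": [0,0,0],"spin": 0,"hand": 0.3},{"slide": [0,0,0],"spin": 0,"hand": 0.3},{"slide": [0,0,0],"spin": 0,"hand": 0.3},{"slide": [0,0,0],"spin": 0,"hand": 0.3},{"slide": [0,0,0],"spin": 0,"hand": 0.3}]}}

```text
time: 26.25
ee_pos: [0.5776, 0.0848, 0.0066]
tcp_rot: [0.262, -3.11, 0.001]
ft_force: [-12.6, -2.9, 3.0]
gripper_width: 0.646
gripper_force: 7.0
```

Request:
{"fn": "drive_tool", "kwargs": {"deltas": [{"slide": [0.03,0.005,0.01],"spin": 0,"hand": 0.3},{"slide": [0.03,0.005,0.01],"spin": 0,"hand": 0.3},{"slide": [0.03,0.005,0.01],"spin": 0,"hand": 0.3},{"slide": [0.03,0.005,0.01],"spin": 0,"hand": 0.3},{"slide": [0.03,0.005,0.01],"spin": 0,"hand": 0.3},{"slide": [0.03,0.005,0],"spin": 0,"hand": 0.3},{"slide": [0,0,0],"spin": 0,"hand": 0.3},{"slide": [0,0,0],"spin": 0,"hand": 0.3},{"slide": [0,0,0],"spin": 0,"hand": 0.3},{"slide": [0,0,0],"spin": 0,"hand": 0.3}]}}

```text
time: 27.25
ee_pos: [0.5776, 0.0848, 0.0067]
tcp_rot: [0.262, -3.106, 0.001]
ft_force: [-15.8, -3.8, 3.8]
gripper_width: 0.649
gripper_force: 8.1
```

```bash
python3 p.py
python3 - <<'E'
from h import *
for n in("scene","top"):
    im,d,w=cap(n); q=w.reshape(-1,3); p=q[(q[:,0]>.57)&(q[:,0]<.64)&(q[:,1]>-.06)&(q[:,1]<.04)&(q[:,2]>.012)&(q[:,2]<.026)]
    print(n,len(p),p.min(0) if len(p) else "",p.max(0) if len(p) else "")
cv2.imwrite("pics/t2.png",cv2.resize(im[90:250,220:400,::-1],(675,600),interpolation=2))
E
```

```text
tcp [0.5776 0.0848 0.0067] head 9.65 f [-15.8  -3.8   3.8] 27.25
top 56 [651.3 139.1] [16.  15.5] yaw 10.15 face in comp mm 6.5 36.9 zspread [0.1057 0.1138]
scene 258 [658.3  99.4] [ 16.8 102.7] yaw 9.25 face in comp mm 6.7 -3.5 zspread [0.1045 0.1123]
scene 0  
top 0
```

View pics/t2.png

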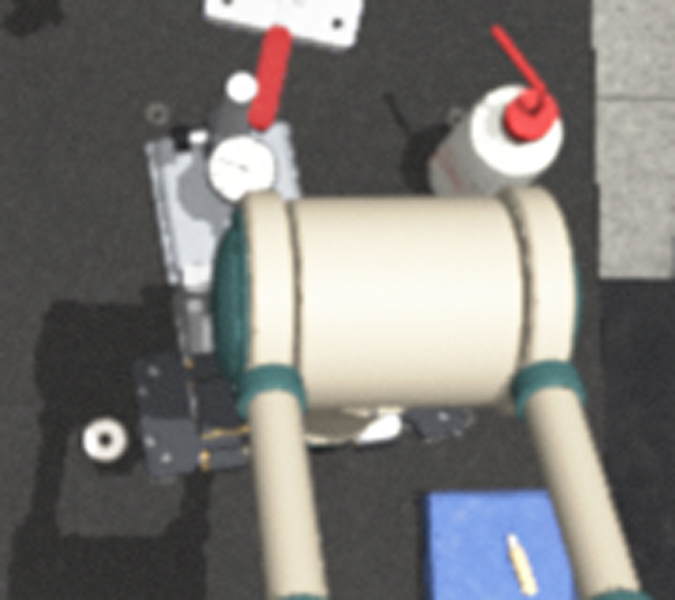

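Top view: the ring is hidden under the arm, but its last visible edge points in the scene camera match its measured place about 83 mm right of the line. The needle has turned, and the TCP does not move under a 16 N push, so the plate is seated.

```bash
python3 -c "
from rig import manip
print(manip.hand_in())"
```

```text
the job is handed in; nothing more can be done
None
```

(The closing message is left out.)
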